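# Tap three sample jars to check them in

### The job

Check in the three sample jars on the coloured docks: with closed fingers, tap each jar's lid lightly from above so that the grey pad under it sinks and stays down, first the jar on the red dock, then the one on the yellow dock, then the one on the blue dock. Press only on the lids, do not grip, lift, shove or tip the jars, leave the other things on the bench alone, and finish with the hand clear.

Things in the scene. Friction and masses are not known exactly. Their poses are not given: they have to be found in the camera images.
- dock_red: red check-in dock, a square red plastic housing 84x84x18 mm fixed to the bench; origin at the centre of its underside on the bench top, z up. A round grey pad (top plate 8 mm thick) of 66 mm diameter stands 16 mm proud of the housing at its centre, its top 34 mm above the bench when up; one of the three sample jars stands on the pad, within about 4 mm of its centre (which jar varies).
- dock_yellow: yellow check-in dock, a square yellow plastic housing 84x84x18 mm fixed to the bench; origin at the centre of its underside on the bench top, z up. A round grey pad (top plate 8 mm thick) of 66 mm diameter stands 16 mm proud of the housing at its centre, its top 34 mm above the bench when up; one of the three sample jars stands on the pad, within about 4 mm of its centre (which jar varies).
- dock_blue: blue check-in dock, a square blue plastic housing 84x84x18 mm fixed to the bench; origin at the centre of its underside on the bench top, z up. A round grey pad (top plate 8 mm thick) of 66 mm diameter stands 16 mm proud of the housing at its centre, its top 34 mm above the bench when up; one of the three sample jars stands on the pad, within about 4 mm of its centre (which jar varies).
- pad_red (a joint): slide of the red dock's pad in m: 0 up (at the start), 0.008 fully down; down counts from 0.004. Drag 3 N, rising to 4.2 N at 0.008 (the jar's weight helps by 0.4 to 1.7 N); it stays where it is left. Its top plate is on a rubber spring: pressed, the jar sinks about 1 mm more than this reads, and once fully down 1 mm more for each 1.2 N, for some 6 mm, then hard; let go, the plate rises by that give.
- pad_yellow (a joint): slide of the yellow dock's pad in m: 0 up (at the start), 0.008 fully down; down counts from 0.004. Drag 3 N, rising to 4.2 N at 0.008 (the jar's weight helps by 0.4 to 1.7 N); it stays where it is left. Its top plate is on a rubber spring: pressed, the jar sinks about 1 mm more than this reads, and once fully down 1 mm more for each 1.2 N, for some 6 mm, then hard; let go, the plate rises by that give.
- pad_blue (a joint): slide of the blue dock's pad in m: 0 up (at the start), 0.008 fully down; down counts from 0.004. Drag 3 N, rising to 4.2 N at 0.008 (the jar's weight helps by 0.4 to 1.7 N); it stays where it is left. Its top plate is on a rubber spring: pressed, the jar sinks about 1 mm more than this reads, and once fully down 1 mm more for each 1.2 N, for some 6 mm, then hard; let go, the plate rises by that give.
- jar_tall: tall sample jar, clear with brown contents and a white screw lid, 46 mm across and 77 mm high, loose, standing upright on the pad of one of the docks; origin at the centre of its underside, z up. The lid is fixed and flat on top.
- jar_tall_lid (a point): centre of the top of the lid of jar_tall, 77 mm above the jar's underside; the flat is about 40 mm across
- jar_middle: middle-sized sample jar, clear with grey-green contents and a white screw lid, 52 mm across and 64 mm high, loose, standing upright on the pad of one of the docks; origin at the centre of its underside, z up. The lid is fixed and flat on top.
- jar_middle_lid (a point): centre of the top of the lid of jar_middle, 64 mm above the jar's underside; the flat is about 46 mm across
- jar_small: small sample jar, clear with grey-green contents and a white screw lid, 40 mm across and 52 mm high, loose, standing upright on the pad of one of the docks; origin at the centre of its underside, z up. The lid is fixed and flat on top.
- jar_small_lid (a point): centre of the top of the lid of jar_small, 52 mm above the jar's underside; the flat is about 34 mm across
- spare_jar: bystander: wide sample jar, 56 mm across and 57 mm high, standing on the bench itself, not on a dock; origin at the centre of its underside
- petri_dish: bystander: lidded petri dish, 58 mm across and 15 mm high, on the bench; origin at the centre of its underside
- marker: bystander: white marker pen, 135 mm long (its y axis) and 18 mm thick, lying on the bench; origin under its middle
Things that resemble listed ones, but are neither listed nor needed, are in the scene too. Leave any purple look-alike of the jar_middle alone.

How it is judged:
By the outcome, as a careful person would: the job done as asked, in the order asked, and still so for the second after the job is handed in, with the robot touching nothing.
It also fails if it takes over 43 s, if anything falls off the work surface, if the arm or the gripper's body presses on something with over 40 N, if the wrist force passes 120 N, or if a joint passes its speed limit or range.

### The arm

A 7-joint arm with a two-finger parallel gripper is mounted at the origin on a cart in front of the work surface, level with it; the furniture and walls round the work are solid. World frame = base frame: x ahead of the robot, y to its left, z up, the work surface at z = 0. Lengths are in mm, angles in rad, forces in N, time in s.
With the tool pointing down it reaches from about 400 to 925 mm from the base axis. Payload 4.1 kg.
Tool frame: the origin (TCP) lies between the finger pads; the fingertips stand 25 mm ahead of it and the grasp point (between the pads) lies 6 mm ahead of it; z points along the fingers, y is the line along which they close (so a half turn about z gives the same grasp; the last joint's range is limited). The gripper opens to 85 mm and grips with 20 to 120 N. Pads are 22 mm wide; open, the fingers measure 114 mm over their backs; the gripper's body (76 mm by 85 mm) begins 54 mm behind the grasp point. The pads swing forward as they close: fully open they stand 13 mm farther back than shut.
Start: joints at [1.139, 0.398, 0.045, 1.537, -0.019, 1.207, -0.051], TCP at [212.386, -614.355, 256.347] pointing down, gripper open.
Joint ranges: [-2.82, 2.82], [-0.49, 2.23], [-1.37, 1.46], [0, 2.46], [-1.36, 4.5], [0.23, 2], [-2.94, 2.94]. Speed limits (rad/s): [2.57, 2.57, 3.14, 3.14, 3.14, 3.14, 3.14].

### API

Orientations are given as a unit quaternion [w, x, y, z].
In Python, from rig import r gives the robot as it stands. The module is installed in compiled form; this text tells all that it offers.
- The arm moves only by the shell command python3 -m crank 'ROWS' [FORCE]. ROWS is text: rows parted by semicolons, each of 5 numbers parted by spaces: the opening in per cent of the stroke, from 0 (shut) to 100 (fully open), then the shift along the tool's x, y, z in cm, then the turn about the tool's z in rad. In form: hand x y z turn; .... A call has 1 to 5 rows; each row shifts and turns the commanded pose from where the row before left it, along the tool's axes as they then stand; what a row does not reach is not made up. A row lasts 1/10 s, in which the tool goes at most 50 mm and 8.59 degrees, less where a joint would pass 70% of its speed; a pose out of reach is approached as far as the arm can. A call with a gripper value outside its range is refused whole. The fingers move at their own pace and stop on an object; FORCE is the grip in N (left out, the last holds). Time passes only in rows, so rows that do not move let the fingers close. It gives the time, the measured TCP pose, the force, the opening and the grip force at its end, in the units of the state.
- r.sense(): the state, without advancing time (a new reading comes with each control period).
- r.snapshot(name): name is "scene" or "top"; returns a dict with "pixels" (420x560x3 uint8, blue, green, red), "z_map" (420x560 float32, mm along the optical axis (not along the pixel's ray), 0 where there is no reading), "fx", "fy", "cx", "cy" (pixels), "D" ([k1, k2, p1, p2, k3] as OpenCV has them; the pictures are not rectified), "position" and "rotation" of the camera in the world. Camera axes: x right, y down, z forward; pixel columns grow to the right and rows downward; lengths in mm; the calibration is good to about 2 mm. A picture is of the moment at which its call begins.
- r.finish_job(): hands the job in; it is judged then, once.
The state is a dict: "time": time; "q": joint angles; "qvel": joint speeds; "joint_torque": joint torques, N m; "tcp_pos": TCP position; "tcp_rot": TCP orientation; "force": force on the tool from outside, world axes, zero at the start; "wrist_torque": the same for the moment, N m; "width": finger opening in mm; "gripper_force": force on a finger pad.
Only numpy, scipy, OpenCV 4.12 (cv2) and the standard library are available. Lean on these libraries where they do the work, as an engineer would, in place of code of your own. Each camera call takes 0.05 s, during which the arm holds its last target. There are 200 camera calls.

## Working session

There is one attempt and no reset: what is moved stays moved. The work goes in short steps, Python scripts to look and compute and a shell command to move; the robot and the scene stay as the last step left them, time stands still between calls to the robot, and variables do not carry over. Pictures are saved under pics/ and viewed, at most 10 in all, crops included, and the job is handed in when it is done.

```bash
mkdir -p pics; cat > h.py <<'E'
import numpy as np, cv2, pickle
from rig import r
def snap(n,tag):
    s=r.snapshot(n); pickle.dump(s,open(tag+'.pkl','wb')); cv2.imwrite('pics/%s.png'%tag,s['pixels']); return s
def world(s,u,v,z=None):
    K=np.array([[s['fx'],0,s['cx']],[0,s['fy'],s['cy']],[0,0,1.]])
    p=cv2.undistortPoints(np.array([[[u,v]]],float),K,np.array(s['D'],float))[0,0]
    R=np.array(s['rotation'],float)
    if R.size==4:
        from scipy.spatial.transform import Rotation as Q
        R=Q.from_quat(R[[1,2,3,0]]).as_matrix()
    d=R@np.array([p[0],p[1],1]); c=np.array(s['position'])
    t=s['z_map'][int(round(v)),int(round(u))] if z is None else (z-c[2])/d[2]
    return c+t*d
E
python3 - <<'E'
from h import *
for n in('scene','top'):
    s=snap(n,n); print(s['position'],s['rotation'])
print(r.sense())
E
```

```text
[  -8.13356968 -566.54999155  441.74309112] [-0.52523977  0.77143449 -0.30379211  0.19163081]
[ 286.27216333   72.87479316 1235.40900148] [ 0.07069355 -0.69951817  0.70760875 -0.07047412]
{'time': 0.1, 'q': array([ 1.13900913,  0.39912702,  0.04503646,  1.53776398, -0.01871471,
        1.20694702, -0.05069327]), 'qvel': array([ 0.00073538, -0.00281814, -0.00092659, -0.00322119, -0.00029736,
        0.00028176, -0.00102658]), 'joint_torque': array([ 2.75978462e-03, -4.76267552e+01,  1.36979688e+00, -2.54952925e+01,
        1.19352713e-02,  5.09338483e-03, -2.60209578e-05]), 'tcp_pos': array([ 212.19223718, -613.81263302,  255.35709041]), 'tcp_rot': array([-8.88289012e-04,  9.86178710e-01,  1.65682592e-01, -2.05989807e-04]), 'force': array([-0.05684279,  0.62409424, -0.77376403]), 'wrist_torque': array([ 0.04744758,  0.00596811, -0.03699449]), 'gripper_force': 0.0, 'width': 85.39961225295039}
```

View pics/scene.png

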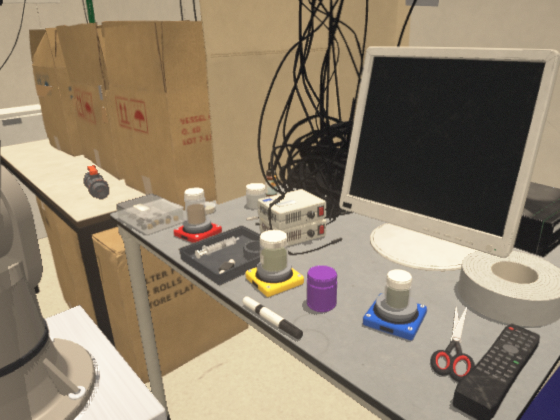

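View pics/top.png

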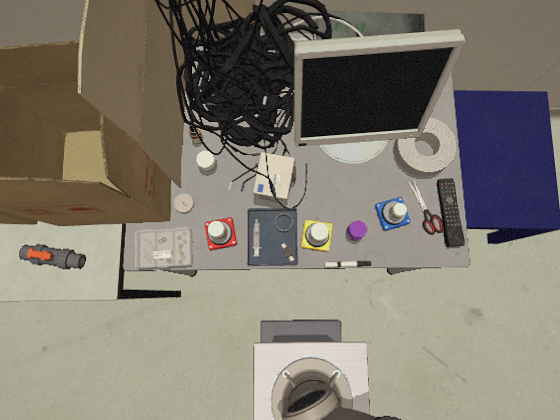

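The scene view shows the tall jar on red (195,205), the middle one on yellow (273,250) and the small one on blue (398,290). A purple look-alike stands at (322,288). In the top view the lids are near (217,229), (318,233) and (398,211), and the marker is at (347,264).

```bash
python3 - <<'E'
from h import *
s=pickle.load(open('top.pkl','rb'))
im=s['pixels']; W=np.zeros((420,560,3))
out=[]
for n,(u,v),h in(('red',(217,229),111),('yel',(318,233),98),('blu',(398,211),86)):
    P=[]
    for b in range(v-18,v+19):
        for a in range(u-18,u+19):
            w=world(s,a,b)
            if abs(w[2]-h)<6: P.append((a,b,*w))
    P=np.array(P); c=(P[:,:2].min(0)+P[:,:2].max(0))/2
    print(n,len(P),P.mean(0).round(1),np.ptp(P[:,:2],axis=0),'mid',c,world(s,*c,z=h).round(1))
    k=im[v-26:v+27,u-26:u+27]; out.append(cv2.resize(k,(265,265),interpolation=cv2.INTER_CUBIC))
cv2.imwrite('pics/crops.png',np.hstack(out))
# obstacles: max height by area in corridor
Z=np.array([[world(s,a,b) if s['z_map'][b,a]>0 else (0,0,-999) for a in range(100,480)] for b in range(120,300)]).reshape(-1,3)
for y in range(-400,500,50):
    print(y,[int(Z[(abs(Z[:,1]-y)<=25)&(abs(Z[:,0]-x)<=25)][:,2].max(initial=-999)) for x in range(300,800,50)])
E
```

```text
red 201 [215.3 228.3 461.7 256.9 111.6] [15. 15.] mid [215.5 228.5] [461.2 256.4 111. ]
yel 254 [318.8 230.8 453.5 -26.1  98.4] [18. 17.] mid [319.  230.5] [454.3 -26.8  98. ]
blu 146 [ 399.7  209.   514.6 -255.8   86.2] [13. 12.] mid [399.5 209. ] [ 514.5 -255.4   86. ]
-400 [-759, 6, 32, 32, 28, 26, 24, 56, 56, 56]
-350 [-757, 4, 6, 12, 13, 12, 12, 57, 56, 142]
-300 [-759, 7, 6, 6, 37, 24, 8, 56, 57, 146]
-250 [-759, 5, 6, 20, 91, 89, 6, 7, 56, 144]
-200 [-754, 16, 18, 10, 34, 23, 7, 6, 23, 149]
-150 [-756, 21, 18, 70, 71, 7, 6, 10, 77, 156]
-100 [-757, 22, 16, 70, 70, 10, 6, 5, 93, 162]
-50 [-756, 19, 37, 104, 102, 5, 6, 7, 100, 167]
0 [-757, 4, 35, 104, 99, 7, 12, 13, 120, 173]
50 [-757, 34, 32, 30, 33, 93, 95, 94, 121, 189]
100 [-754, 31, 20, 30, 33, 105, 106, 121, 214, 210]
150 [-758, 31, 24, 27, 24, 94, 123, 128, 231, 223]
200 [-758, 28, 33, 30, 31, 31, 12, 161, 157, 174]
250 [-751, 4, 22, 118, 117, 6, 10, 161, 178, 179]
300 [-758, 7, 21, 114, 23, 7, 8, 174, 262, 181]
350 [-750, 45, 47, 48, 44, 21, 401, 395, 60, 102]
400 [-754, 45, 47, 46, 479, 480, 511, 461, 346, 228]
450 [-756, 47, 48, 47, 449, -999, -999, -999, -999, -999]
```

View pics/crops.png

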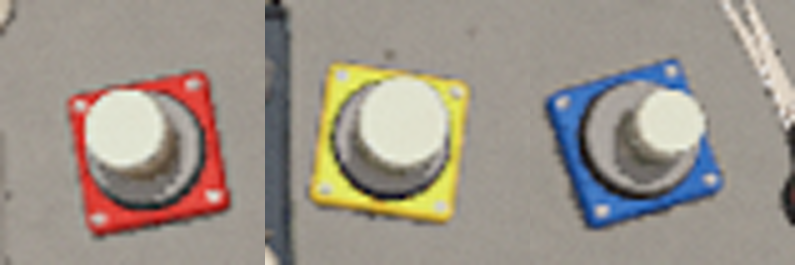

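```bash
cat >> h.py <<'E'
from scipy.spatial.transform import Rotation as Q
def togo(*p):
    s=r.sense(); R=Q.from_quat(np.array(s['tcp_rot'])[[1,2,3,0]])
    d=R.inv().apply(np.array(p)-s['tcp_pos'])/10
    print('t',round(s['time'],2),'tcp',s['tcp_pos'].round(1),'F',s['force'].round(2),'tool z',R.as_matrix()[:,2].round(3),'togo cm',d.round(2),np.linalg.norm(d).round(2))
E
python3 -c "
from h import *
togo(440,-250,255)"
```

```text
t 0.1 tcp [ 212.2 -613.8  255.4] F [-0.06  0.62 -0.77] tool z [-0.001  0.002 -1.   ] togo cm [ 33.42 -26.94   0.08] 42.93
```

```bash
python3 -m crank '0 3.7 -3.0 0 0; 0 3.7 -3.0 0 0; 0 3.7 -3.0 0 0; 0 3.7 -3.0 0 0; 0 3.7 -3.0 0 0'; python3 -m crank '0 3.7 -3.0 0 0; 0 3.7 -3.0 0 0; 0 3.7 -3.0 0 0; 0 3.7 -3.0 0 0'; python3 -c "
from h import *
togo(461.3,256.6,240)"
```

```text
time: 0.6
tcp_pos: [338.7, -410.2, 256.0]
tcp_rot: [-0.0, 0.986, 0.166, -0.0]
force: [0.7, 0.2, -0.1]
width: 12.2
gripper_force: 0.0
time: 1.0
tcp_pos: [439.3, -248.5, 256.1]
tcp_rot: [0.0, 0.986, 0.166, -0.0]
force: [1.1, -0.1, 1.1]
width: -0.1
gripper_force: 0.0
t 1.0 tcp [ 439.3 -248.5  256.1] F [ 1.09 -0.08  1.13] tool z [-0. -0. -1.] togo cm [ 18.58 -47.03   1.6 ] 50.59
```

```bash
python3 -m crank '0 1.7 -4.3 0 0; 0 1.7 -4.3 0 0; 0 1.7 -4.3 0 0; 0 1.7 -4.3 0 0; 0 1.7 -4.3 0 0'; python3 -m crank '0 1.7 -4.3 0 0; 0 1.7 -4.3 0 0; 0 1.7 -4.3 0 0; 0 1.7 -4.3 0.5 0; 0 0 0 0 0';  python3 -c "
from h import *
togo(461.3,256.6,160)"
```

```text
time: 1.5
tcp_pos: [448.4, -17.6, 256.1]
tcp_rot: [0.0, 0.986, 0.166, -0.0]
force: [1.1, -0.9, -0.2]
width: 0.7
gripper_force: 0.0
time: 2.0
tcp_pos: [455.5, 172.7, 251.1]
tcp_rot: [-0.002, 0.985, 0.171, 0.0]
force: [0.4, -0.7, -0.6]
width: -0.3
gripper_force: 0.0
t 2.0 tcp [455.5 172.7 251.1] F [ 0.4  -0.7  -0.58] tool z [-0.001  0.004 -1.   ] togo cm [ 3.37 -7.66  9.15] 12.4
```

```bash
python3 -m crank '0 1.7 -3.8 0 0; 0 1.7 -3.8 0 0; 0 0 0 0 0; 0 0 0 0 0';  python3 -c "
from h import *
togo(461.3,256.6,160);print(r.sense()['q'].round(2))"
```

```text
time: 2.4
tcp_pos: [463.8, 248.5, 250.7]
tcp_rot: [0.0, 0.986, 0.167, -0.001]
force: [0.1, -1.1, -0.7]
width: 0.2
gripper_force: 0.0
t 2.4 tcp [463.8 248.5 250.7] F [ 0.1  -1.08 -0.69] tool z [-0.001 -0.001 -1.   ] togo cm [ 0.04 -0.85  9.07] 9.11
[-0.02  0.23 -0.65  1.82  0.15  1.14 -1.95]
```

```bash
python3 -m crank '0 0 -0.85 3 0; 0 0 0 3 0; 0 0 0 3 0; 0 0 0 0.5 0; 0 0 0 0 0'; python3 -m crank '0 0 0 0 0; 0 0 0 0 0'; python3 -c "
from h import *
togo(461.3,256.6,136);snap('scene','a'); snap('top','b')
a=cv2.imread('pics/a.png')[150:270,120:280];b=cv2.imread('pics/b.png')[180:270,170:290]
cv2.imwrite('pics/ab.png',np.hstack([cv2.resize(a,(480,360)),cv2.resize(b,(320,360))[:, :] if 0 else cv2.resize(b,(320,360))]))"
```

```text
time: 2.9
tcp_pos: [461.4, 254.5, 155.7]
tcp_rot: [0.001, 0.986, 0.165, -0.001]
force: [0.7, -0.2, -0.2]
width: -0.0
gripper_force: 0.0
time: 3.1
tcp_pos: [462.7, 256.6, 157.9]
tcp_rot: [-0.0, 0.986, 0.165, 0.002]
force: [-0.8, -0.8, 0.1]
width: -0.1
gripper_force: 0.0
t 3.1 tcp [462.7 256.6 157.9] F [-0.81 -0.78  0.09] tool z [ 0.003  0.001 -1.   ] togo cm [-0.14 -0.04  2.19] 2.2
```

View pics/ab.png

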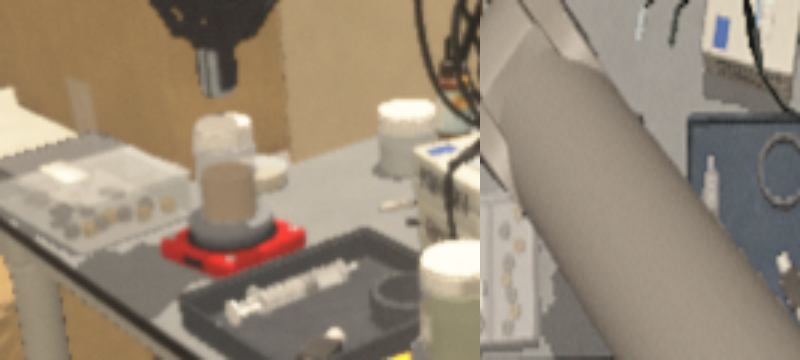

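The fingertips (crop 215,85) stand above the tall jar's lid (218,120) on the red dock. The top view is blocked by the arm. I'll go down slowly and watch the force.

```bash
python3 -m crank '0 -0.1 0 0.8 0; 0 0 0 0.7 0; 0 0 0 0.3 0; 0 0 0 0.2 0; 0 0 0 0 0'; python3 -m crank '0 0 0 0.2 0; 0 0 0 0.1 0; 0 0 0 0 0; 0 0 0 0 0'; python3 -c "
from h import *
togo(461.3,256.6,126)"
```

```text
time: 3.7
tcp_pos: [460.3, 255.9, 135.8]
tcp_rot: [0.0, 0.986, 0.166, -0.001]
force: [0.3, 0.9, 0.9]
width: -0.1
gripper_force: 0.0
time: 4.1
tcp_pos: [460.7, 256.1, 133.4]
tcp_rot: [0.0, 0.986, 0.166, 0.0]
force: [0.3, 0.0, 1.2]
width: 0.0
gripper_force: 0.6
t 4.1 tcp [460.7 256.1 133.4] F [0.27 0.05 1.21] tool z [ 0.  0. -1.] togo cm [ 0.08 -0.02  0.74] 0.74
```

```bash
python3 -m crank '0 0 0 0.2 0; 0 0 0 0 0; 0 0 0 0 0'; python3 -m crank '0 0 0 0.2 0; 0 0 0 0 0; 0 0 0 0 0';python3 -m crank '0 0 0 0.2 0; 0 0 0 0 0; 0 0 0 0 0'
```

```text
time: 4.4
tcp_pos: [460.6, 256.0, 131.3]
tcp_rot: [0.0, 0.986, 0.166, 0.0]
force: [-0.6, -0.4, 1.8]
width: 0.0
gripper_force: 0.7
time: 4.7
tcp_pos: [460.6, 256.0, 129.2]
tcp_rot: [0.0, 0.986, 0.166, 0.0]
force: [-0.6, -0.3, 1.6]
width: -0.1
gripper_force: 0.8
time: 5.0
tcp_pos: [460.6, 256.0, 127.3]
tcp_rot: [0.0, 0.986, 0.166, 0.0]
force: [-0.2, -0.8, 1.7]
width: 0.1
gripper_force: 1.1
```

```bash
python3 -m crank '0 0 0 0.2 0; 0 0 0 0 0; 0 0 0 0 0'; python3 -m crank '0 0 0 0.1 0; 0 0 0 0 0; 0 0 0 0 0'
```

```text
time: 5.3
tcp_pos: [460.7, 256.1, 125.4]
tcp_rot: [0.0, 0.986, 0.166, 0.0]
force: [-0.5, -0.5, 4.4]
width: 0.1
gripper_force: 2.2
time: 5.6
tcp_pos: [460.8, 256.1, 124.5]
tcp_rot: [0.0, 0.986, 0.166, 0.0]
force: [-1.4, 0.3, 5.2]
width: 0.0
gripper_force: 2.8
```

```bash
python3 -m crank '0 0 0 -1 0; 0 0 0 -2 0; 0 0 0 -3 0; 0 0 0 -3 0; 0 0 0 0 0';  python3 -c "
from h import *
togo(454,-26.5,205)"
```

```text
time: 6.1
tcp_pos: [462.8, 257.7, 218.4]
tcp_rot: [-0.001, 0.986, 0.166, 0.004]
force: [0.1, 0.4, 0.3]
width: -0.1
gripper_force: 0.0
t 6.1 tcp [462.8 257.7 218.4] F [0.09 0.41 0.28] tool z [ 0.007  0.004 -1.   ] togo cm [-10.12  26.58   1.23] 28.47
```

```bash
python3 -m crank '0 -1.4 3.8 0 0; 0 -1.4 3.8 0 0; 0 -1.4 3.8 0 0; 0 -1.4 3.8 0 0; 0 -1.4 3.8 0 0';python3 -m crank '0 -1.4 3.8 0 0; 0 -1.4 3.8 0 0; 0 0 0 0 0; 0 0 0 0 0; 0 0 0 0 0';  python3 -c "
from h import *
togo(454,-26.5,145)
snap('scene','c'); s=cv2.imread('pics/c.png')[130:310,160:400]; cv2.imwrite('pics/c2.png',cv2.resize(s,(800,600)))"
```

```text
time: 6.6
tcp_pos: [455.8, 51.7, 213.7]
tcp_rot: [0.0, 0.986, 0.166, -0.0]
force: [0.0, 0.2, -0.3]
width: 0.2
gripper_force: 0.0
time: 7.1
tcp_pos: [454.7, -26.2, 214.0]
tcp_rot: [-0.0, 0.986, 0.167, -0.0]
force: [-0.4, 1.1, 0.1]
width: 0.0
gripper_force: 0.0
t 7.1 tcp [454.7 -26.2 214. ] F [-0.38  1.11  0.08] tool z [-0.     0.001 -1.   ] togo cm [-0.08  0.01  6.9 ] 6.9
```

View pics/c2.png

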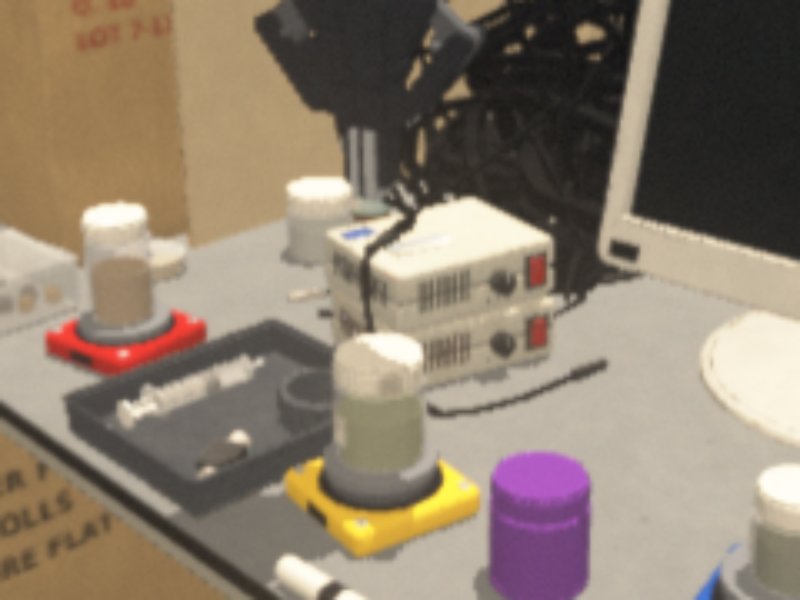

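The red pad at (125,325) has sunk level with its housing and the jar is upright. The fingers (365,160) are above the yellow dock's jar lid (378,350). Next I'll press yellow, with contact expected near TCP z = 122.

```bash
python3 -m crank '0 0 0 3 0; 0 0 0 3 0; 0 0 0 1.5 0; 0 0 0 1 0; 0 0 0 0 0'; python3 -m crank '0 0 0 0.3 0; 0 0 0 0.2 0; 0 0 0 0 0; 0 0 0 0 0';python3 -c "
from h import *
togo(454,-26.5,112)"
```

```text
time: 7.65
tcp_pos: [454.2, -26.4, 128.3]
tcp_rot: [-0.0, 0.986, 0.167, -0.001]
force: [-0.2, -0.2, 0.6]
width: 0.1
gripper_force: 0.0
time: 8.05
tcp_pos: [455.3, -27.5, 124.8]
tcp_rot: [0.0, 0.986, 0.166, 0.0]
force: [0.5, -0.0, 0.1]
width: 0.1
gripper_force: 0.0
t 8.05 tcp [455.3 -27.5 124.8] F [ 0.55 -0.02  0.15] tool z [ 0.001 -0.    -1.   ] togo cm [-0.09 -0.13  1.28] 1.29
```

```bash
python3 -m crank '0 -0.1 -0.1 0 0; 0 0 0 0.2 0; 0 0 0 0.2 0; 0 0 0 0 0; 0 0 0 0 0'; python3 -m crank '0 0 0 0.2 0; 0 0 0 0 0; 0 0 0 0.2 0; 0 0 0 0 0; 0 0 0 0 0'; python3 -m crank '0 0 0 0.2 0; 0 0 0 0 0; 0 0 0 0 0'
```

```text
time: 8.55
tcp_pos: [453.8, -26.8, 120.4]
tcp_rot: [0.0, 0.986, 0.166, 0.0]
force: [-0.4, 0.5, 1.5]
width: -0.0
gripper_force: 0.8
time: 9.05
tcp_pos: [453.7, -26.8, 116.3]
tcp_rot: [0.0, 0.986, 0.166, 0.0]
force: [-0.5, 0.3, 2.1]
width: -0.3
gripper_force: 1.1
time: 9.35
tcp_pos: [453.7, -26.8, 114.3]
tcp_rot: [0.0, 0.986, 0.166, 0.0]
force: [-0.6, 0.6, 2.0]
width: 0.2
gripper_force: 1.3
```

```bash
python3 -m crank '0 0 0 0.2 0; 0 0 0 0 0; 0 0 0 0 0'; python3 -m crank '0 0 0 0.1 0; 0 0 0 0 0; 0 0 0 0 0'
```

```text
time: 9.65
tcp_pos: [453.8, -26.8, 112.5]
tcp_rot: [0.0, 0.986, 0.166, 0.0]
force: [-0.4, -0.0, 5.7]
width: -0.1
gripper_force: 2.4
time: 9.95
tcp_pos: [453.9, -26.8, 111.6]
tcp_rot: [0.0, 0.986, 0.166, 0.0]
force: [0.2, -0.0, 5.4]
width: -0.6
gripper_force: 3.0
```

Yellow has bottomed out. Lift and go to blue.

```bash
python3 -m crank '0 0 0 -1 0; 0 0 0 -2 0; 0 0 0 -3 0; 0 0 0 -3 0; 0 0 0 0 0';  python3 -c "
from h import *
togo(514.4,-255.5,205)"
```

```text
time: 10.45
tcp_pos: [455.8, -26.7, 205.0]
tcp_rot: [0.001, 0.986, 0.166, 0.003]
force: [0.8, -0.2, 0.3]
width: 0.2
gripper_force: 0.0
t 10.45 tcp [455.8 -26.7 205. ] F [ 0.79 -0.19  0.26] tool z [ 0.007 -0.001 -1.   ] togo cm [-1.94 23.54  0.06] 23.61
```

```bash
python3 -m crank '0 -0.3 3.9 0 0; 0 -0.3 3.9 0 0; 0 -0.3 3.9 0 0; 0 -0.3 3.9 0 0; 0 -0.3 3.9 0 0';python3 -m crank '0 -0.4 4.0 0 0; 0 0 0 0 0; 0 0 0 0 0; 0 0 0 0 0';  python3 -c "
from h import *
togo(514.4,-255.5,111)
snap('scene','d'); s=cv2.imread('pics/d.png')[190:370,230:470]; cv2.imwrite('pics/d2.png',cv2.resize(s,(800,600)))"
```

```text
time: 10.95
tcp_pos: [502.4, -217.3, 200.3]
tcp_rot: [-0.0, 0.986, 0.166, -0.001]
force: [0.3, 0.7, 0.5]
width: -0.2
gripper_force: 0.0
time: 11.35
tcp_pos: [512.0, -253.4, 200.6]
tcp_rot: [-0.001, 0.986, 0.166, -0.001]
force: [0.5, 0.4, 0.4]
width: 0.1
gripper_force: 0.0
t 11.35 tcp [ 512.  -253.4  200.6] F [0.51 0.39 0.39] tool z [-0.002  0.001 -1.   ] togo cm [0.17 0.3  8.96] 8.97
```

View pics/d2.png

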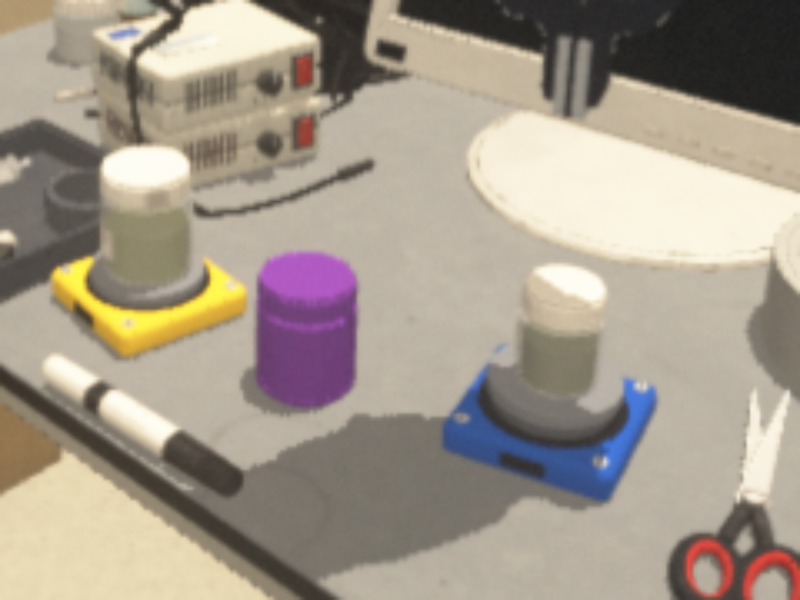

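The yellow pad at (148,285) is down, and the jar is upright. The fingers (575,110) are near the blue dock's jar lid (565,280), about 3 mm off, and I'll correct that on the way down.

```bash
python3 -m crank '0 0.15 0.3 3 0; 0 0 0 3 0; 0 0 0 1.5 0; 0 0 0 0 0; 0 0 0 0 0'; python3 -m crank '0 0 0 0 0; 0 0 0 0.2 0; 0 0 0 0 0';python3 -c "
from h import *
togo(514.4,-255.5,111)"
```

```text
time: 11.9
tcp_pos: [515.4, -256.9, 127.0]
tcp_rot: [0.0, 0.986, 0.166, 0.0]
force: [-0.1, -0.7, 0.0]
width: 0.7
gripper_force: 0.0
time: 12.2
tcp_pos: [515.2, -257.6, 125.0]
tcp_rot: [0.0, 0.986, 0.166, 0.001]
force: [-0.6, -0.5, 0.8]
width: -0.3
gripper_force: 0.0
t 12.2 tcp [ 515.2 -257.6  125. ] F [-0.6  -0.54  0.76] tool z [ 0.001 -0.001 -1.   ] togo cm [-0.01 -0.23  1.4 ] 1.42
```

```bash
python3 -m crank '0 0 -0.2 0.5 0; 0 0 0 0.5 0; 0 0 0 0.2 0; 0 0 0 0 0; 0 0 0 0 0'; python3 -m crank '0 0 0 0.2 0; 0 0 0 0 0; 0 0 0 0.2 0; 0 0 0 0 0; 0 0 0 0 0'; python3 -m crank '0 0 0 0.2 0; 0 0 0 0 0; 0 0 0 0 0'
```

```text
time: 12.7
tcp_pos: [514.2, -255.6, 112.2]
tcp_rot: [-0.0, 0.986, 0.166, -0.0]
force: [-0.2, -0.2, 0.3]
width: 0.4
gripper_force: 0.0
time: 13.2
tcp_pos: [514.3, -255.6, 108.4]
tcp_rot: [0.0, 0.986, 0.166, 0.0]
force: [-0.6, -1.0, 0.3]
width: 0.5
gripper_force: 0.3
time: 13.5
tcp_pos: [514.3, -255.6, 106.3]
tcp_rot: [0.0, 0.986, 0.166, 0.0]
force: [0.4, -0.6, 0.7]
width: 0.1
gripper_force: 0.4
```

```bash
python3 -m crank '0 0 0 0.2 0; 0 0 0 0 0; 0 0 0 0 0'; python3 -m crank '0 0 0 0.2 0; 0 0 0 0 0; 0 0 0 0 0'; python3 -m crank '0 0 0 0.2 0; 0 0 0 0 0; 0 0 0 0 0'; python3 -c "
from h import *
snap('scene','e'); s=cv2.imread('pics/e.png')[220:370,300:500]; cv2.imwrite('pics/e2.png',cv2.resize(s,(800,600)))"
```

```text
time: 13.8
tcp_pos: [514.3, -255.6, 104.3]
tcp_rot: [0.0, 0.986, 0.166, 0.0]
force: [-0.1, -0.1, 1.2]
width: 0.1
gripper_force: 0.5
time: 14.1
tcp_pos: [514.3, -255.6, 102.3]
tcp_rot: [0.0, 0.986, 0.166, 0.0]
force: [0.4, 0.1, 2.1]
width: 0.3
gripper_force: 0.8
time: 14.4
tcp_pos: [514.4, -255.6, 100.6]
tcp_rot: [0.0, 0.986, 0.166, 0.0]
force: [0.2, -0.7, 4.3]
width: -0.1
gripper_force: 1.9
```

View pics/e2.png

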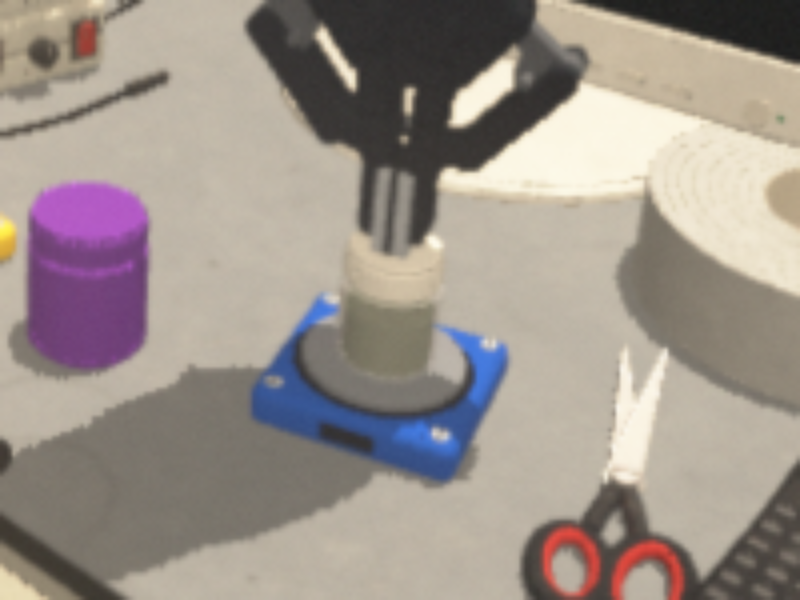

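The closed fingers press the lid at (392,245). The blue pad (385,370) is down in its housing and the jar is upright. One last small press, then up.

```bash
python3 -m crank '0 0 0 0.1 0; 0 0 0 0 0; 0 0 0 0 0'; python3 -m crank '0 0 0 -1 0; 0 0 0 -2 0; 0 0 0 -4 0; 0 0 0 -4 0; 0 0 0 -4 0'; python3 -m crank '0 0 0 0 0; 0 0 0 0 0; 0 0 0 0 0'; python3 -c "
from h import *
snap('scene','f'); s=cv2.imread('pics/f.png')[170:350,150:450]; cv2.imwrite('pics/f2.png',cv2.resize(s,(800,480)))"
```

```text
time: 14.75
tcp_pos: [514.4, -255.6, 99.5]
tcp_rot: [0.0, 0.986, 0.166, 0.0]
force: [1.0, -0.4, 4.5]
width: 0.1
gripper_force: 2.5
time: 15.25
tcp_pos: [513.3, -255.0, 250.4]
tcp_rot: [-0.001, 0.986, 0.166, -0.001]
force: [0.6, -0.6, -0.4]
width: 0.0
gripper_force: 0.0
time: 15.55
tcp_pos: [513.0, -255.1, 247.8]
tcp_rot: [-0.001, 0.986, 0.166, -0.001]
force: [-0.7, -0.1, 0.4]
width: -0.2
gripper_force: 0.0
```

View pics/f2.png

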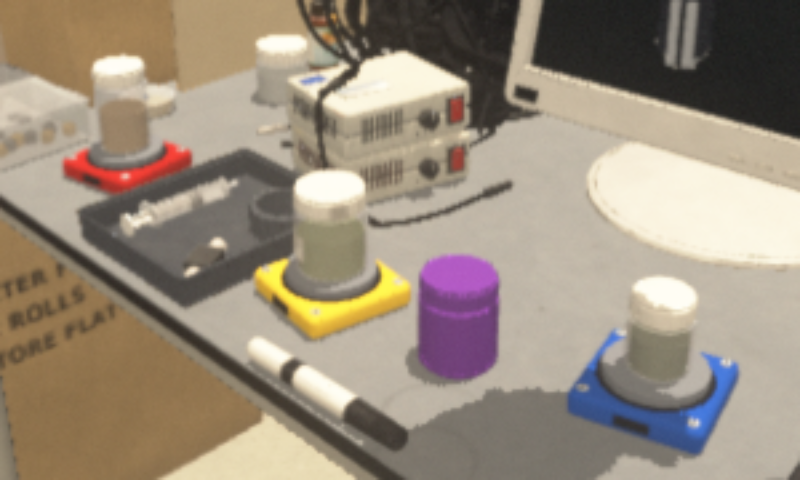

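All three jars are upright on lowered pads: red (125,155), yellow (330,275), blue (657,365). The hand is clear. I'll check the lid heights, then hand in.

```bash
python3 - <<'E'
from h import *
s=snap('top','g')
for u,v in((215,228),(319,231),(399,209)): print(world(s,u,v).round(1))
s0=pickle.load(open('scene.pkl','rb')); s=pickle.load(open('f.pkl','rb'))
for u,v in((195,193),(273,239),(398,278)): print(world(s0,u,v).round(1),world(s,u,v+1).round(1))
a=[]
for u,v in((195,205),(273,250),(398,290)):
    t=s0['pixels'][v-14:v-2,u-9:u+10]; m=cv2.matchTemplate(s['pixels'][v-24:v+12,u-20:u+21],t,cv2.TM_CCOEFF_NORMED); print(np.subtract(cv2.minMaxLoc(m)[3],(11,10)))
E
```

```text
[463.6 258.8 104.6]
[454.4 -27.6  88.2]
[ 515.6 -255.5   80.6]
[457.8 243.2 111.2] [464.6 255.4 103.9]
[444.1 -38.7  99.3] [452.8 -28.5  90.7]
[ 507.3 -258.9   87.1] [ 516.7 -253.5   78.9]
[0 3]
[0 4]
[2 4]
```

All lids sit about 8 mm lower than at the start, so all three pads are down.

```bash
python3 -c "
from rig import r
print(r.finish_job())"
```

```text
the job is handed in; nothing more can be done
None
```

I pressed the three jar lids in order (red, yellow, blue); camera depth showed all three sitting 6–10 mm lower and the jars upright, and I handed the job in with the hand clear, at about 16 s of the 43 s allowed.

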